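# Take a hub's bore size with a telescoping gauge

## Robot

A 6-joint arm with a two-finger parallel gripper is mounted at the origin on the work surface. World frame = base frame: x ahead of the robot, y to its left, z up, the work surface at z = 0. Lengths are in m, angles in rad, forces in N, time in s.
With the tool pointing down it reaches from about 0.25 to 0.8 m from the base axis. Payload 3.9 kg.
Tool frame: the origin (TCP) lies midway between the tips of the shut fingers; the grasp point (between the pads) lies ctrl.pinch_z behind it (ctrl.pinch_z is the distance from the TCP to the grasp point, in m); z points along the fingers, x is the direction in which the jaws open and shut, and the axes are right-handed (so a half turn about z gives the same grasp; the last joint's range is limited). The gripper opens to 85 mm and grips with 20 to 120 N. Pads are 22 mm wide; open, the fingers measure 114 mm over their backs; the gripper's body (76 mm by 85 mm) begins 54 mm behind the grasp point. The pads swing forward as they close: fully open they stand 13 mm farther back than shut.
Start: joints at [-1.171, 0.26, -0.138, 1.173, 0, 1.571], TCP at [0.204, -0.484, 0.231] pointing down, gripper open.
Joint ranges: [-2.78, 2.78], [-0.83, 1.72], [-1.28, 1.37], [-1.9, 2.12], [-1.57, 1.48], [-3.14, 3.14]. Speed limits (rad/s): [2.57, 2.57, 3.14, 3.14, 3.14, 3.14].

## Interface

Orientations are given as a unit quaternion [x, y, z, w].
In Python, from plant import ctrl, move_gripper, planner, imaging, sign_off gives the robot as it stands. The module is installed in compiled form; this text tells all that it offers. Calls block until the motion is done:
- ctrl.move_pose(position, orientation): joint-space move of the TCP to a pose.
- ctrl.move_straight(position, rotation=None, speed=0.15): straight line of the TCP; rotation=None keeps the orientation; speed is the mean speed in m/s.
- ctrl.move_joints(angles): joint-space move.
- move_gripper(opening, f_grip=None): opening from 0.0 (shut) to 1.0 (fully open); f_grip is the grip in N (None keeps the last); returns when the fingers have stopped.
- ctrl.dwell(seconds).
- planner.ik(position, orientation): joint angles nearest the present ones, or None.
- imaging.camera(name): name is "side" or "top" or "wrist"; returns a dict with "pixels" (480x640x3 uint8, blue, green, red), "camera_matrix" (3x3 intrinsics, pixels), "R" (3x3) and "t" (3): a world point X has camera coordinates R X + t. Camera axes: x right, y down, z forward; pixel columns grow to the right and rows downward; lengths in m; the calibration is good to about 2 mm. The wrist camera is an equidistant fisheye: a pixel r from the principal point sees the ray r / f radians off the axis. A picture is of the moment at which its call begins. There is no depth.
A pose or a line that the arm cannot do raises ctrl.Unreachable and nothing moves.
- sign_off(): hands the job in, once; it reports no verdict.
Trained networks look in the newest picture that a camera, given by its name, has taken for a name from the list of things; names that differ only in an ending like _2 or _b are one class to them, and where a whole thing is asked for, a point or a joint stands for the part that bears it (a point fixed in the world has none). Each returns a list of dicts, best first, with "confidence" (0 to 1); they miss things now and then, are a little off and sometimes report something else, mostly with a low value. They report only what shows in the picture. A call takes as long as a camera call.
- imaging.search_frame(query, camera): "box" ([left, top, width, height] in pixels, round what is visible of it).
- imaging.pinpoint(query, camera): "centre" ([column, row] in pixels: a listed point, or the origin of a listed thing).
Readings, each from a call of its own:
- ctrl.get_t(): time.
- ctrl.get_joint_pos(): joint angles.
- ctrl.get_joint_vel(): joint speeds.
- ctrl.get_effort(): joint torques, N m.
- ctrl.get_position(): TCP position.
- ctrl.get_eef_rot(): TCP orientation.
- ctrl.get_contact_force(): force on the tool from outside, world axes, zero at the start.
- ctrl.get_wrist_torque(): the same for the moment, N m.
- ctrl.get_finger_gap(): opening from 0.0 (shut) to 1.0 (fully open).
Only numpy, scipy, OpenCV 4.12 (cv2) and the standard library are available. Lean on these libraries where they do the work, as an engineer would, in place of code of your own. Each camera call takes 0.05 s, during which the arm holds its last target. There are 200 camera calls.

## Task

Take the bore size of the hub that stands on the cardboard sheet with the telescoping gauge: squeeze the gauge's two pads to draw its jaws in, lower it into the bore until its collar rests on the hub, and let go so that the jaws spring out against the wall. Then press the lock button down gently, only until it bites and not so far that it draws the jaws back off the wall, lift the gauge out by its plain body without squeezing the pads, and stand it back in its wooden block, still locked at the bore's size. Be gentle throughout: never more than 40 N on a hub, and leave the tape, wrench and bottle where they are.

Things in the scene. Friction and masses are not known exactly. Their poses are not given: they have to be found in the camera images.
- gauge_grip (a point): Loose telescoping gauge, 122 mm tall, 0.4 kg, upright in the wooden block. Point on its axis 86 mm above its lower end, at mid-height of the pads; z up, pads and jaws move along y. Its plain aluminium body (30 mm wide in x, 24 mm in y, from 53 to 100 mm above the lower end) can be gripped across x, between the pads, without moving the jaws.
- pad (a point): Centre of the outer face of the +y squeeze pad (black, 22 mm wide in x, 40 mm high); its twin is on the -y side. 51 mm over both outer faces when free, 39 mm when squeezed home. Each pad carries a jaw; springs push them out (3 N each when free, 6 N squeezed home, plus 2 N friction) and the two sides move together.
- jaw_tip (a point): Tip of the +y jaw, a steel pin of diameter 7 mm that sticks out of the stem 16 mm above the gauge's lower end; its twin points to -y. 54 mm over both tips when free, 42 mm squeezed home.
- gauge_collar (a point): Point on the gauge's axis in the underside of its collar (diameter 72 mm, 8 mm thick), 45 mm above the gauge's lower end. Below it is the steel stem, diameter 41 mm, 45 mm long, nose chamfered 6 mm. Same axes as gauge_grip.
- jaw (a joint): How far each jaw (and its pad) is drawn in, m: 0 = free, fully out; 0.006 = squeezed home. Jaw tip to gauge axis = 27 mm minus this.
- lock_top (a point): Centre of the top face of the lock button (diameter 16 mm, 6 mm thick) at the top of the gauge, 122 mm above its lower end when up.
- lock (a joint): Lock button's travel down, m: 0 up, 0.016 bottom; stays where left; friction 7 N. It drives a wedge that stops the jaws springing out; where it meets them depends on the bore (deeper if smaller). From there resistance climbs in 1 mm to some 15 N; pressed on, each 2 mm draws the jaws in 1 mm; stopped short, the jaws spring farther out on leaving the bore.
- gauge: The same gauge; origin at the centre of its lower end, z up its axis.
- hub_a: One of two look-alike steel hubs, fixed: flange of diameter 124 mm, 12 mm thick; boss of diameter 76 mm up to 60 mm above the table; upright blind bore from the top down to 12 mm above the table, 45 or 50 mm wide (one hub each). Origin at the centre of the underside. It may be the one on the sheet or the one beside.
- hub_b: The other hub, same outside, other bore. Origin at the centre of the underside.
- hub_a_mouth (a point): Centre of hub_a's bore at its top rim, 60 mm above the table, z up.
- hub_b_mouth (a point): Centre of hub_b's bore at its top rim, 60 mm above the table, z up.
- sheet: Cardboard sheet, 190 x 190 x 3 mm, fixed; the hub to be gauged stands within 15 mm of its centre. Origin at the centre.
- stand_mouth (a point): Fixed wooden block 94 x 94 mm, 60 mm high, with an upright through hole of diameter 60 mm in which the gauge stands on its collar. This point is the hole's centre at the top face, 60 mm above the table.
- tape: Bystander: roll of black tape lying flat, diameter 90 mm, 24 mm high.
- wrench: Bystander: steel wrench, 190 mm long, lying flat.
- thinner: Bystander: white plastic bottle, diameter 60 mm, 130 mm high.

How it is judged:
By the outcome, as a careful person would: the job done as asked, in the order asked, and still so for the second after the job is handed in, with the robot touching nothing.
It also fails if it takes over 64 s, if anything falls off the work surface, if the arm or the gripper's body presses on something with over 40 N, if the wrist force passes 120 N, or if a joint passes its speed limit or range.

## Working session

There is one attempt and no reset: what is moved stays moved. The work goes in short steps, each a Python script; the robot and the scene stay as the last script left them, time stands still between calls to the robot, and variables do not carry over. Pictures are saved under pics/ and viewed, about 8 in all and at most 12, crops included, and the job is handed in when it is done.

```bash
mkdir -p pics; ls
cat > h.py <<'E'
import numpy as np, cv2
from plant import ctrl, move_gripper, planner, imaging, sign_off
def snap(cam, name=None):
    c=imaging.camera(cam)
    if name: cv2.imwrite(f'pics/{name}.png', c['pixels'])
    return c
def ray(c,uv,fish=False):
    K=c['camera_matrix'];d=np.array([(uv[0]-K[0,2])/K[0,0],(uv[1]-K[1,2])/K[1,1]])
    if fish:
        th=np.linalg.norm(d);v=np.array([*(d/max(th,1e-9)*np.sin(th)),np.cos(th)])
    else: v=np.array([*d,1.])
    R=np.array(c['R']);return -R.T@np.array(c['t']), R.T@v
def at_z(c,uv,z,fish=False):
    o,v=ray(c,uv,fish);return o+v*(z-o[2])/v[2]
def pix(c,X):
    p=c['R']@np.asarray(X)+c['t'];p=c['camera_matrix']@(p/p[2]);return p[:2]
E
python3 - <<'E'
from h import *
a=snap('top','top');b=snap('side','side')
for n,c in(('top',a),('side',b)):
    print(n,-np.array(c['R']).T@c['t'],c['camera_matrix'][0,0])
    for q,z in(('gauge_grip',.101),('pad',.101),('lock_top',.137),('gauge_collar',.06),('hub_a_mouth',.06),('sheet',.003),('stand_mouth',.06),('tape',0),('wrench',0),('thinner',0)):
        for r in imaging.pinpoint(q,n)[:3]: print(q,np.round(r['centre'],1),round(r['confidence'],2),np.round(at_z(c,r['centre'],z),4))
print(ctrl.get_t(),ctrl.pinch_z,ctrl.get_eef_rot(),ctrl.get_contact_force())
E
```

```text
pics
top [0.48329372 0.09725027 1.44197611] 604.3891941690841
gauge_grip [440.8 289. ] 0.65 [ 0.4837 -0.1953  0.101 ]
pad [426.5 286.2] 0.61 [ 0.4897 -0.1634  0.101 ]
pad [415.3 185.5] 0.42 [ 0.7157 -0.1402  0.101 ]
gauge_collar [435.6 290.4] 0.87 [ 0.4805 -0.1922  0.06  ]
gauge_collar [335.9 334.6] 0.26 [0.3796 0.0358 0.06  ]
hub_a_mouth [416.2 182.6] 0.56 [ 0.7297 -0.1496  0.06  ]
stand_mouth [441.  290.3] 0.85 [ 0.4808 -0.2047  0.06  ]
stand_mouth [326.3 164.8] 0.48 [0.7694 0.0595 0.06  ]
stand_mouth [417.5 184. ] 0.18 [ 0.7264 -0.1526  0.06  ]
tape [336.2 336.3] 0.71 [0.3711 0.0325 0.    ]
wrench [184.9 294. ] 0.84 [0.4689 0.3905 0.    ]
thinner [324.2 165.3] 0.86 [0.7805 0.063  0.    ]
side [0.49136412 0.92339311 0.80337061] 591.145717463162
gauge_grip [389.  162.3] 0.71 [ 0.4877 -0.2007  0.101 ]
pad [389.6 170.6] 0.7 [ 0.4848 -0.1674  0.101 ]
lock_top [391.2 166.2] 0.6 [ 0.4826 -0.1287  0.137 ]
lock_top [388.7 191.6] 0.6 [ 0.4834 -0.036   0.137 ]
lock_top [393.2 151.5] 0.4 [ 0.4809 -0.1879  0.137 ]
gauge_collar [387.6 179.9] 0.88 [ 0.4871 -0.1922  0.06  ]
hub_a_mouth [276.  180.8] 0.68 [ 0.7338 -0.1519  0.06  ]
sheet [387.5 170.9] 0.32 [ 0.489  -0.3174  0.003 ]
tape [434.  268.9] 0.86 [0.3784 0.0244 0.    ]
wrench [380.  419.8] 0.87 [0.4661 0.3876 0.    ]
thinner [235.6 258.6] 0.56 [0.7804 0.0501 0.    ]
1.1 0.0187 [ 8.33432990e-01 -5.52620530e-01 -4.39078689e-07  9.89360952e-06] [ 0.05503217 -0.79725229 -0.20442921]
```

View pics/top.png

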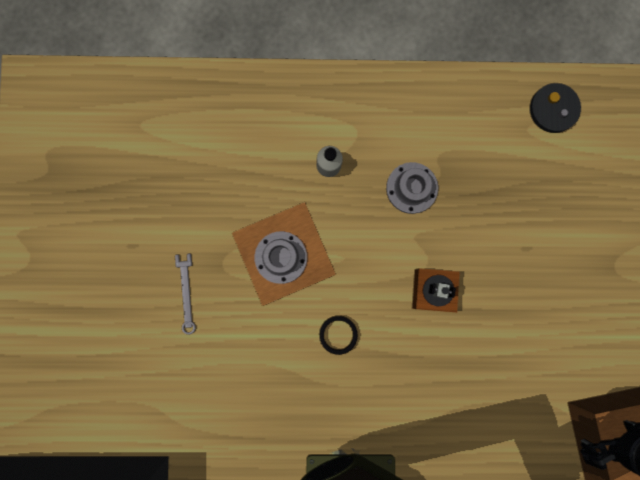

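View pics/side.png

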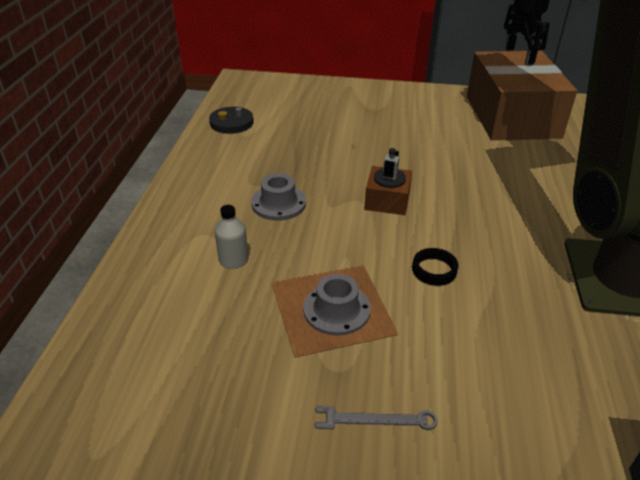

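The top view shows the sheet with its hub at about (282,256), the other hub at (415,185), and the gauge in its block at (438,290). The side view agrees: sheet hub (338,290), other hub (278,183), gauge (391,165). Next I'll take close wrist views over the hub and the gauge.

```bash
cat >> h.py <<'E'
def q(a): return [np.cos(a/2),np.sin(a/2),0,0]
E
python3 - <<'E'
from h import *
import pickle
c=snap('top');s=snap('side')
for nm,cc in (('top',c),('side',s)):
  for k in('hub_b_mouth','hub_b','sheet'):
    for r in imaging.pinpoint(k,nm)[:4]: print(nm,k,np.round(r['centre'],1),round(r['confidence'],2),np.round(at_z(cc,r['centre'],.06 if 'mouth' in k else 0),4))
hub=at_z(c,(283,257),.06);print('hub rough',hub)
out={}
for n,p,a in(('wh',[hub[0],hub[1],.26],0.),('wg',[.482,-.2,.30],np.pi/2)):
    ctrl.move_pose(p,q(a));print(n,ctrl.get_t(),ctrl.get_position(),ctrl.get_joint_pos())
    w=snap('wrist',n);out[n]=w
    for k,z in(('hub_a_mouth',.06),('sheet',.003),('gauge_grip',.101),('pad',.101),('lock_top',.137),('gauge_collar',.06),('stand_mouth',.06),('jaw_tip',.03)):
        for r in imaging.pinpoint(k,'wrist')[:3]: print(' ',k,np.round(r['centre'],1),round(r['confidence'],2),np.round(at_z(w,r['centre'],z,True),4))
pickle.dump(out,open('w.pkl','wb'))
cv2.imwrite('pics/both.png',np.hstack([cv2.resize(cv2.imread(f'pics/{n}.png'),(400,300)) for n in('wh','wg')]))
print({k:(v['camera_matrix'].round(1).tolist(),(-np.array(v['R']).T@v['t']).round(3)) for k,v in out.items()})
E
```

```text
top hub_b_mouth [427.2 288.7] 0.68 [ 0.4842 -0.1729  0.06  ]
top hub_b_mouth [281.  253.5] 0.6 [0.5627 0.1621 0.06  ]
top hub_b [283.7 257. ] 0.96 [0.5578 0.1584 0.    ]
top hub_b [412.6 190.5] 0.61 [ 0.7209 -0.1514  0.    ]
side hub_b_mouth [337.5 307.6] 0.7 [0.5539 0.215  0.06  ]
side hub_b_mouth [336.8 290. ] 0.6 [0.5601 0.1723 0.06  ]
side hub_b [278.  206.8] 0.97 [ 0.7287 -0.1363  0.    ]
side hub_b [333.  312.2] 0.74 [0.5659 0.1707 0.    ]
hub rough [0.55473407 0.1574434  0.06      ]
wh 4.0833 [0.55488635 0.15653648 0.26000285] [ 2.75115700e-01  3.40452943e-01  5.23471920e-02  1.28277533e+00
 -2.80100409e-04  1.84731259e+00]
  lock_top [439.3 405.4] 0.61 [ 0.6709 -0.0169  0.137 ]
wg 6.4667 [ 0.48216476 -0.19966625  0.2999482 ] [-3.92702295e-01  2.35472733e-01  6.67994489e-03  1.34205676e+00
  1.57864807e-04 -3.92969332e-01]
  hub_a_mouth [358.  394.4] 0.84 [ 0.7371 -0.1488  0.06  ]
  hub_a_mouth [361.6 363.6] 0.69 [ 0.6855 -0.147   0.06  ]
  sheet [349.4 217.7] 0.57 [ 0.5125 -0.1634  0.003 ]
  sheet [565.7 255.2] 0.32 [0.5639 0.1632 0.003 ]
  gauge_grip [325.2 211. ] 0.96 [ 0.4827 -0.1942  0.101 ]
  pad [351.1 216.2] 0.58 [ 0.4877 -0.1697  0.101 ]
  lock_top [322.5 219.7] 0.61 [ 0.4823 -0.1969  0.137 ]
  gauge_collar [320.5 205.5] 0.95 [ 0.4858 -0.1986  0.06  ]
{'wh': ([[371.6, 0.0, 320.7], [0.0, 371.6, 241.1], [0.0, 0.0, 1.0]], array([0.555, 0.232, 0.402])), 'wg': ([[371.6, 0.0, 320.7], [0.0, 371.6, 241.1], [0.0, 0.0, 1.0]], array([ 0.408, -0.199,  0.442]))}
```

View pics/wg.png

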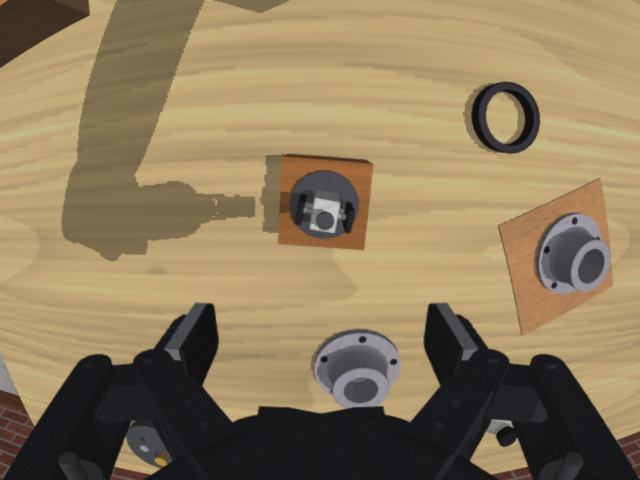

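View pics/wh.png

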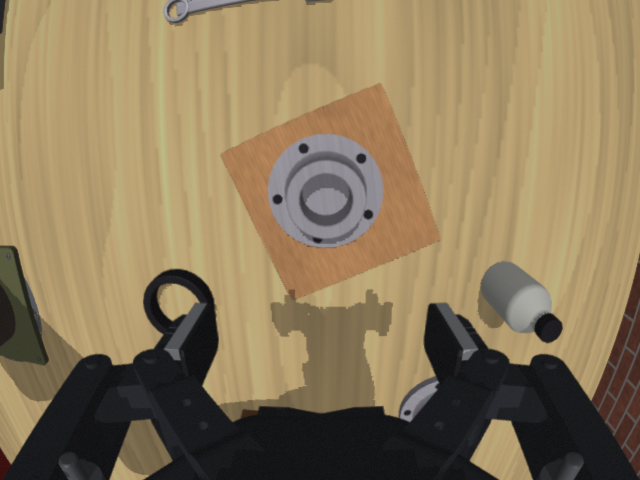

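The wrist view over the gauge shows its centre at about (325,208), with pads at (302,208) and (350,215), so it is yawed by roughly -10°. The hub's bore mouth is at about (326,195) in the other wrist view. I'll refine both by fitting the known circles to image edges.

```bash
cat >> h.py <<'E'
def projw(c,X,fish):
    P=(np.asarray(X)@np.array(c['R']).T)+c['t'];K=c['camera_matrix']
    if fish:
        r=np.linalg.norm(P[:,:2],axis=1);th=np.arctan2(r,P[:,2]);d=P[:,:2]/r[:,None]*th[:,None]
    else: d=P[:,:2]/P[:,2:]
    return d*[K[0,0],K[1,1]]+K[:2,2]
def circ(x,y,r,z,n=180):
    t=np.linspace(0,2*np.pi,n,endpoint=False);return np.c_[x+r*np.cos(t),y+r*np.sin(t),np.full(n,z)]
def gradimg(c,s=1.):
    g=cv2.GaussianBlur(c['pixels'],(0,0),s).astype(np.float32)
    gx=cv2.Sobel(g,cv2.CV_32F,1,0);gy=cv2.Sobel(g,cv2.CV_32F,0,1)
    return np.sqrt((gx**2+gy**2).sum(2))
def fitc(c,x0,y0,circles,fish,span=.012,step=.0005,G=None):
    G=np.minimum(gradimg(c) if G is None else G,250)
    best=[]
    for dx in np.arange(-span,span+1e-9,step):
        for dy in np.arange(-span,span+1e-9,step):
            p=np.vstack([projw(c,circ(x0+dx,y0+dy,r,z),fish) for r,z in circles]).astype(np.float32)
            best.append((cv2.remap(G,p[:,:1],p[:,1:],1).mean(),x0+dx,y0+dy))
    return np.round(max(best),4)
E
cat > fit.py <<'E'
from h import *
import pickle
W=pickle.load(open('w.pkl','rb'));T=snap('top');S=snap('side')
for nm,c,f in(('wh',W['wh'],1),('top',T,0),('side',S,0)):
    for dz in (0,.003):
      for R in(.0225,.025):
        print(nm,dz,R,'boss+bore',fitc(c,.557,.163,[(.038,.06+dz),(R,.06+dz)],f,step=.001),'bore',fitc(c,.557,.163,[(R,.06+dz)],f,step=.001))
    print(nm,'flange',fitc(c,.557,.163,[(.062,.012)],f,step=.001))
for nm,c,f in(('wg',W['wg'],1),('side',S,0)):
    print(nm,'collar top',fitc(c,.483,-.197,[(.036,.068)],f),)
c=W['wg'];img=c['pixels']
vis=[]
for yaw in(-6,-10,-14):
    a=np.radians(yaw);ex=np.array([np.cos(a),np.sin(a)]);ey=np.array([-ex[1],ex[0]])
    m=cv2.resize(img[160:260,270:380],None,fx=7,fy=7,interpolation=cv2.INTER_CUBIC)[:,:]
    for sgn in(1,-1):
        o=np.array([.483,-.197])
        P=np.array([[*(o+sgn*.0255*ey+u*.011*ex),z] for u,z in((-1,.121),(1,.121),(1,.081),(-1,.081))])
        p=((projw(c,P,True)-[270,160]+.5)*7).astype(int)
        cv2.polylines(m,[p],True,(0,0,255),1)
    vis.append(cv2.resize(m,None,fx=.5,fy=.5,interpolation=cv2.INTER_AREA))
m=cv2.resize(img[160:260,270:380],None,fx=3.5,fy=3.5,interpolation=cv2.INTER_CUBIC)
vis=[m]+vis
cv2.imwrite('pics/yaw.png',np.vstack([np.hstack(vis[:2]),np.hstack(vis[2:])])[:600])
E
python3 fit.py
```

```text
wh 0 0.0225 boss+bore [115.549   0.557   0.168] bore [120.657   0.557   0.167]
wh 0 0.025 boss+bore [1.774084e+02 5.600000e-01 1.680000e-01] bore [2.15803e+02 5.60000e-01 1.68000e-01]
wh 0.003 0.0225 boss+bore [123.424   0.56    0.166] bore [122.0032   0.56     0.166 ]
wh 0.003 0.025 boss+bore [166.7807   0.56     0.169 ] bore [2.213097e+02 5.600000e-01 1.690000e-01]
wh flange [166.9575   0.56     0.168 ]
top 0 0.0225 boss+bore [150.2375   0.558    0.169 ] bore [153.8302   0.557    0.17  ]
top 0 0.025 boss+bore [156.4422   0.559    0.167 ] bore [159.9858   0.558    0.167 ]
top 0.003 0.0225 boss+bore [151.1474   0.558    0.169 ] bore [154.6141   0.557    0.17  ]
top 0.003 0.025 boss+bore [156.417   0.559   0.167] bore [159.9795   0.558    0.167 ]
top flange [1.795065e+02 5.570000e-01 1.660000e-01]
side 0 0.0225 boss+bore [136.8273   0.56     0.167 ] bore [135.9819   0.559    0.166 ]
side 0 0.025 boss+bore [158.6161   0.56     0.167 ] bore [1.791411e+02 5.600000e-01 1.670000e-01]
side 0.003 0.0225 boss+bore [138.0191   0.56     0.17  ] bore [138.6362   0.559    0.17  ]
side 0.003 0.025 boss+bore [158.1054   0.56     0.17  ] bore [1.787883e+02 5.600000e-01 1.700000e-01]
side flange [117.0808   0.56     0.166 ]
wg collar top [177.0998   0.483   -0.1955]
side collar top [129.8447   0.484   -0.188 ]
```

View pics/yaw.png

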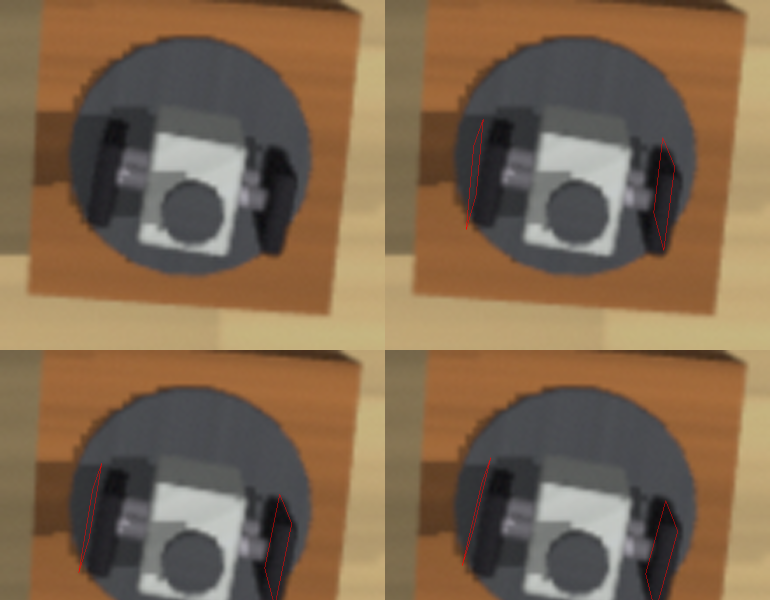

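The sheet hub's bore fits best at 50 mm, centred at (0.560, 0.168). The three cameras agree to 1–2 mm. The gauge collar is at (0.483, -0.1955) with yaw about -10°. Next I'll refine the yaw from the body's top rectangle, then grasp the pads.

```bash
cat > g.py <<'E'
from h import *
import pickle
from scipy.optimize import minimize
W=pickle.load(open('w.pkl','rb'));c=W['wg'];G=np.minimum(gradimg(c,.8),300)
def rect(x,y,a,hx=.015,hy=.012,z=.115,n=30):
    u=np.linspace(-1,1,n);l=np.r_[np.c_[u,0*u+1],np.c_[u,0*u-1],np.c_[0*u+1,u],np.c_[0*u-1,u]]*[hx,hy]
    R=np.array([[np.cos(a),-np.sin(a)],[np.sin(a),np.cos(a)]]);return np.c_[l@R.T+[x,y],np.full(len(l),z)]
best=(0,)
for x in np.arange(.478,.489,.001):
  for y in np.arange(-.2,-.19,.001):
    for a in np.radians(np.arange(-18,0,1.)):
      p=projw(c,rect(x,y,a),1).astype(np.float32);s=cv2.remap(G,p[:,:1],p[:,1:],1).mean()
      best=max(best,(s,x,y,np.degrees(a)))
print(best)
E
python3 g.py
cat > grasp.py <<'E'
from h import *
E
```

```text
(np.float32(280.8498), np.float64(0.484), np.float64(-0.195), np.float64(-10.0))
```

Run:
```python
from h import *
a=np.radians(80);x,y=.4835,-.1953
ctrl.move_pose([x,y,.16],q(a));print(ctrl.get_t(),ctrl.get_contact_force())
ctrl.move_straight([x,y,.080],speed=.08);print(ctrl.get_t(),ctrl.get_contact_force())
move_gripper(0.0,40);g=ctrl.get_finger_gap();print(ctrl.get_t(),g,g*85,ctrl.get_contact_force(),ctrl.get_wrist_torque())
ctrl.move_straight([x,y,.18],speed=.1);print(ctrl.get_t(),ctrl.get_finger_gap(),ctrl.get_contact_force())
ctrl.move_pose([.5595,.1675,.18],q(a));print(ctrl.get_t(),ctrl.get_position(),ctrl.get_contact_force())
w=snap('wrist','w2');s=snap('side','s2')
for k in('gauge_collar','lock_top','jaw_tip','pad'):
    for n in('side','wrist'):print(k,n,[(np.round(r['centre'],1),round(r['confidence'],2)) for r in imaging.pinpoint(k,n)[:2]])
m=np.hstack([cv2.resize(s['pixels'][140:380,240:440],(500,600)),cv2.resize(w['pixels'][130:330,270:370],(300,600))])
cv2.imwrite('pics/m2.png',m)
```

```text
7.6333 [-0.63798313  0.14491747 -0.0488527 ]
8.7833 [0.06119876 0.64937495 1.08598692]
9.3083 0.40923436331836727 34.784920882061215 [-2.3848872   0.49296355 10.69188982] [0.06832707 0.5981531  0.0341616 ]
10.4583 0.40033280175471175 [-0.07888874  0.16637734 -4.32879838]
11.8417 [0.55949233 0.16629678 0.17990232] [-0.11324144 -0.10135864 -4.63945705]
gauge_collar side [(array([335.4, 245.8]), 0.59)]
gauge_collar wrist [(array([316.7, 287.6]), 0.83), (array([ 80.7, 421. ]), 0.55)]
lock_top side [(array([337.6, 244.3]), 0.69)]
lock_top wrist [(array([317.1, 388.3]), 0.62)]
jaw_tip side [(array([377.1, 420.2]), 0.28)]
jaw_tip wrist []
pad side [(array([335.9, 237.4]), 0.55)]
pad wrist [(array([368.1, 329.8]), 0.68)]
```

View pics/m2.png

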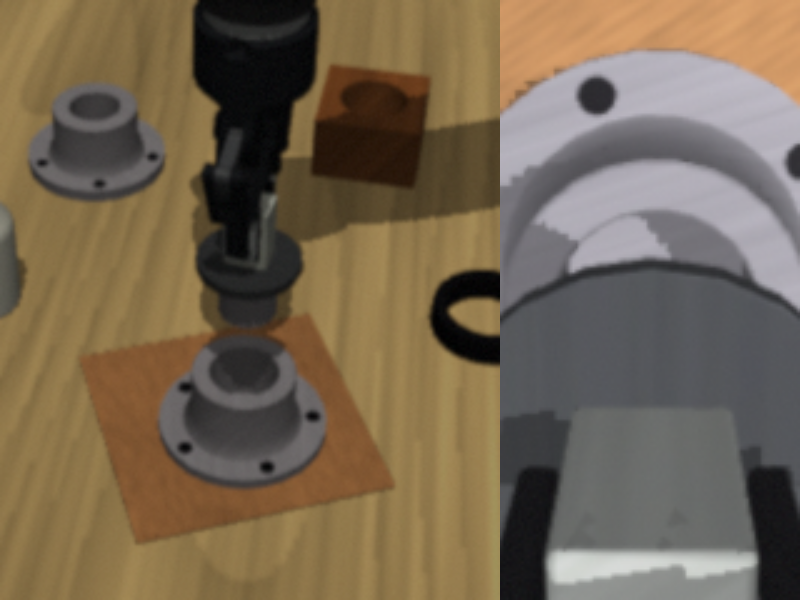

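The gauge hangs upright from the pads over the sheet hub. In the side view the collar is at (338,246) and the bore mouth at (338,290). Before lowering I'll check the collar's offset from the bore in both cameras.

Run:
```python
from h import *
w=snap('wrist');s=snap('side')
Gs=gradimg(s)
for z in(.164,.169,.174): print(z,'side',fitc(s,.56,.168,[(.036,z)],0,.008,.001),'wrist',fitc(w,.56,.168,[(.036,z)],1,.008,.001))
print('hub side',fitc(s,.56,.168,[(.038,.06)],0,.006,.001),'flange',fitc(w,.56,.168,[(.062,.012)],1,.006,.001),'boss wrist',fitc(w,.56,.168,[(.038,.06)],1,.006,.001))
print('hub side63',fitc(s,.56,.168,[(.038,.063)],0,.006,.001))
print('tip x,y',ctrl.get_position(),ctrl.get_t())
```

```text
0.164 side [146.397   0.559   0.172] wrist [147.0908   0.558    0.168 ]
0.169 side [148.1635   0.558    0.176 ] wrist [129.4443   0.557    0.168 ]
0.174 side [133.6413   0.558    0.176 ] wrist [122.7279   0.555    0.167 ]
hub side [140.0574   0.56     0.167 ] flange [136.7587   0.56     0.168 ] boss wrist [101.3516   0.56     0.168 ]
hub side63 [139.7683   0.56     0.17  ]
tip x,y [0.55952007 0.16742922 0.18001024] 12.4417
```

Run:
```python
from h import *
x,y=.5605,.1678
f0=ctrl.get_contact_force()
def step(z,v):
    ctrl.move_straight([x,y,z],speed=v);f=ctrl.get_contact_force()-f0
    print(round(ctrl.get_t(),2),z,ctrl.get_position()[2].round(4),f.round(1),flush=True);return f
ok=True
for z in(.13,.12,.112,.104,.096,.089):
    f=step(z,.06)
    if np.linalg.norm(f)>12: ok=False;break
while ok and z>.074:
    z-=.001;f=step(z,.03)
    if f[2]>5: break
```

```text
13.43 0.13 0.1304 [ 0.5 -0.9 -0.2]
13.74 0.12 0.1194 [ 0.6 -0.9 -0.6]
14.03 0.112 0.1113 [-0.3  0.4 -0.8]
14.31 0.104 0.1034 [ 0.1  0.7 -0.7]
14.59 0.096 0.0954 [ 0.9 -0.3 -0.9]
14.86 0.089 0.0884 [-0.3  0.5 -1.2]
15.11 0.088 0.0881 [-0.1 -0.4 -0.8]
15.36 0.087 0.087 [ 0.9  0.3 -1.8]
15.61 0.086 0.0859 [ 0.4 -0.  -0.7]
15.86 0.08499999999999999 0.0849 [-0.4  0.7 -1.2]
16.11 0.08399999999999999 0.0839 [ 0.7 -0.4 -1.7]
16.36 0.08299999999999999 0.0829 [-0.6 -0.8 -0.2]
16.61 0.08199999999999999 0.0822 [-0.4  0.  -0.8]
16.86 0.08099999999999999 0.082 [-1.3 -0.4  8.6]
```

The collar touched the hub with about 9 N and no lateral load. Now I'll release the pads, back off and look.

```bash
python3 - <<'E'
from h import *
x,y=.5605,.1678
move_gripper(1.0);print(ctrl.get_t(),ctrl.get_contact_force(),ctrl.get_finger_gap())
ctrl.move_straight([x,y,.20],speed=.15);print(ctrl.get_t(),ctrl.get_contact_force())
w=snap('wrist','w3');s=snap('side','s3')
for k in('lock_top','gauge_collar','gauge_grip','pad'):
    for n,c,f in(('side',s,0),('wrist',w,1)):
        z={'lock_top':.137,'gauge_collar':.06,'gauge_grip':.101,'pad':.101}[k]
        print(k,n,[(np.round(r['centre'],1),round(r['confidence'],2),at_z(c,r['centre'],z,f).round(4)) for r in imaging.pinpoint(k,n)[:2]])
for dz in(0,.003): print('collar',dz,fitc(s,.56,.168,[(.036,.068+dz)],0,.008,.001),fitc(w,.56,.168,[(.036,.068+dz)],1,.008,.001),
 'button',fitc(w,.56,.168,[(.008,.137+dz)],1,.008,.001),fitc(s,.56,.168,[(.008,.137+dz)],0,.008,.001))
import pickle;pickle.dump({'wg':w},open('w3.pkl','wb'))
p=projw(w,[[x,y,.1]],1)[0].astype(int)
cv2.imwrite('pics/m3.png',np.hstack([cv2.resize(s['pixels'][200:350,275:400],(500,600)),cv2.resize(w['pixels'][max(p[1]-90,0):p[1]+70,p[0]-40:p[0]+40],(300,600))]))
E
sed 's/w.pkl/w3.pkl/;s/.478,.489/.554,.567/;s/-.2,-.19,/.162,.175,/;s/-18,0/-20,1/' g.py >g3.py; python3 g3.py; sed 's/z=.115/z=.118/' g3.py | python3 -
```

```text
17.4083 [-0.35756189  0.24016777 -0.3000366 ] 0.996960661302115
18.35 [-0.22216703 -0.39699553  0.06960186]
lock_top side [(array([340.7, 256.9]), 0.46, array([0.5555, 0.1696, 0.137 ])), (array([233.9, 260. ]), 0.36, array([0.7331, 0.2029, 0.137 ]))]
lock_top wrist [(array([317. , 259.9]), 0.79, array([0.5591, 0.1667, 0.137 ])), (array([525. ,  92.2]), 0.47, array([0.4777, 0.3073, 0.137 ]))]
gauge_collar side [(array([335.5, 287. ]), 0.76, array([0.5633, 0.165 , 0.06  ]))]
gauge_collar wrist [(array([322.3, 226.9]), 0.74, array([0.56, 0.17, 0.06]))]
gauge_grip side [(array([340.3, 268.6]), 0.72, array([0.5563, 0.1599, 0.101 ]))]
gauge_grip wrist [(array([320.2, 241.8]), 0.7, array([0.5594, 0.1685, 0.101 ]))]
pad side [(array([335.5, 282.5]), 0.62, array([0.5606, 0.196 , 0.101 ]))]
pad wrist [(array([350.6, 244. ]), 0.62, array([0.5645, 0.1886, 0.101 ]))]
collar 0 [1.840589e+02 5.600000e-01 1.710000e-01] [1.957747e+02 5.600000e-01 1.680000e-01] button [2.167775e+02 5.590000e-01 1.680000e-01] [158.4582   0.552    0.172 ]
collar 0.003 [1.852331e+02 5.600000e-01 1.740000e-01] [1.851064e+02 5.590000e-01 1.680000e-01] button [2.152704e+02 5.580000e-01 1.680000e-01] [157.2157   0.552    0.176 ]
(np.float32(249.8557), np.float64(0.561), np.float64(0.168), np.float64(-11.0))
(np.float32(251.35811), np.float64(0.56), np.float64(0.168), np.float64(-10.0))
```

View pics/m3.png

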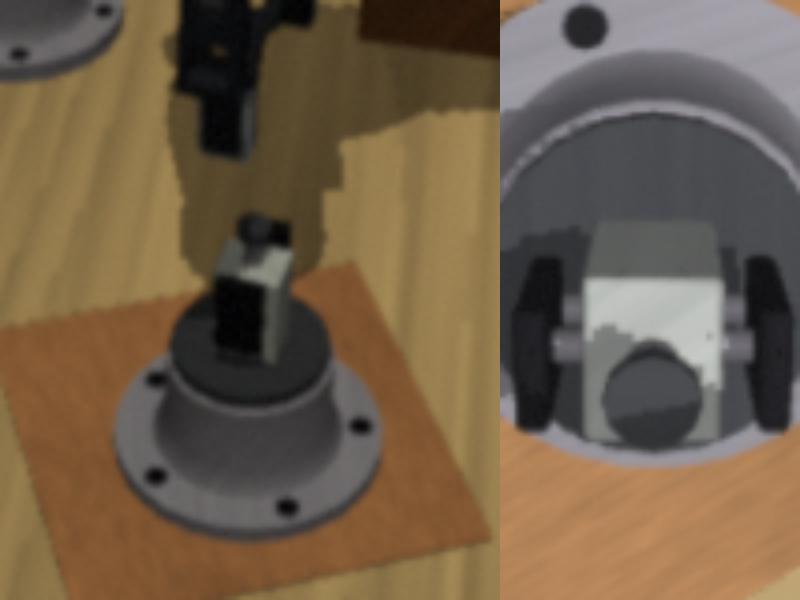

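The gauge is seated, with its collar flush on the hub rim, at (0.560, 0.168) and yaw -10°. The jaws have sprung out. Now I'll press the button with the fingers shut, in small steps watched by force.

Run:
```python
from h import *
x,y=.560,.168
move_gripper(0.0,20)
ctrl.move_straight([x,y,.148],speed=.1)
def F():
    v=[]
    for i in range(6): v.append(ctrl.get_contact_force()[2]);ctrl.dwell(.01)
    return np.mean(v)
ctrl.dwell(.1);f0=F();print(ctrl.get_t(),f0)
z=.143;log=[];hit=None;onset=None
ctrl.move_straight([x,y,z],speed=.04)
while z>.112:
    f=F()-f0;p=ctrl.get_position()[2];log.append((round(z,4),round(p,4),round(f,1)))
    if f>13.3: break
    fine=f>8.6
    z-=.00035 if fine else .0008 if f>2 else .001
    ctrl.move_straight([x,y,z],speed=.03)
print(ctrl.get_t(),z);[print(*l) for l in log]
```

```text
20.4333 0.31386299729383405
26.7583 0.12695000000000006
0.143 0.1429 -0.6
0.142 0.142 -0.5
0.141 0.141 -0.5
0.14 0.1399 -0.0
0.139 0.1389 -0.2
0.138 0.138 -0.4
0.137 0.1369 -0.2
0.136 0.1363 2.4
0.1352 0.1358 5.3
0.1344 0.135 5.5
0.1336 0.1343 5.5
0.1328 0.1335 5.4
0.132 0.1327 5.5
0.1312 0.1319 5.4
0.1304 0.1311 5.6
0.1296 0.1304 6.4
0.1288 0.1299 7.4
0.128 0.1295 9.7
0.1277 0.1294 11.0
0.1273 0.1293 12.5
0.127 0.1292 14.0
```

The button friction plateau was 5.5 N. The force then climbed over about 1 mm to 14 N with the button nearly stalled, so the lock has bitten. Next I'll back off, turn 90° and grip the plain body across x.

```bash
python3 - <<'E'
from h import *
a=np.radians(-10);x,y=.5603,.168
ctrl.move_straight([.56,.168,.15],speed=.08)
ctrl.move_straight([.56,.168,.205],speed=.15)
move_gripper(1.0)
ctrl.move_pose([x,y,.19],q(a));print(ctrl.get_t(),ctrl.get_position())
w=snap('wrist','w4')
ctrl.dwell(.1)
print('collar',fitc(w,.56,.168,[(.036,.068)],1,.006,.001),'btn',fitc(w,.56,.168,[(.008,.130)],1,.006,.001),[(np.round(r['centre'],1),round(r['confidence'],2)) for r in imaging.pinpoint('lock_top','wrist')[:2]])
import pickle;pickle.dump({'wg':w},open('w4.pkl','wb'))
p=projw(w,[[x,y,.1]],1)[0].astype(int)
cv2.imwrite('pics/m4.png',cv2.resize(w['pixels'][max(p[1]-80,0):p[1]+80,p[0]-80:p[0]+80],(600,600)))
E
sed 's/w3.pkl/w4.pkl/' g3.py|python3 -
```

```text
29.9 [0.56034467 0.16799695 0.190071  ]
collar [1.955767e+02 5.600000e-01 1.680000e-01] btn [2.278016e+02 5.600000e-01 1.690000e-01] [(array([317. , 265.6]), 0.71)]
(np.float32(267.8979), np.float64(0.56), np.float64(0.168), np.float64(-11.0))
```

View pics/m4.png

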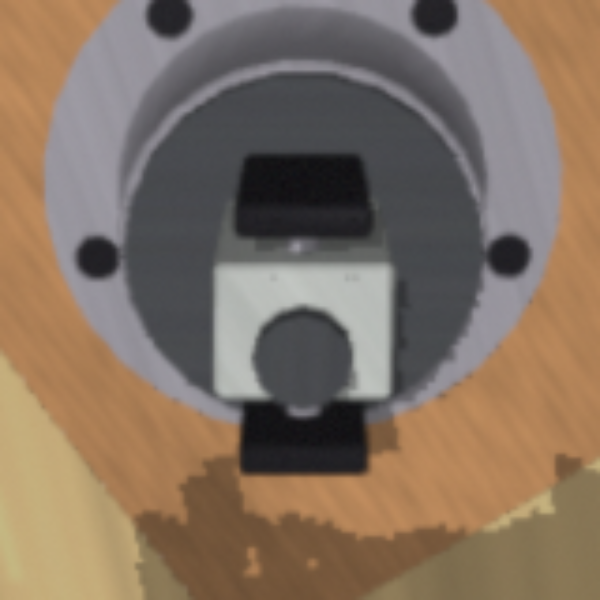

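The view is square to the gauge: body and button are centred at about (303,330), with the pads above and below, clear of the finger path. Now I'll grip the body, lift it and carry it to the block.

Run:
```python
from h import *
a=np.radians(-10);x,y=.5602,.168
P=lambda s:print(s,round(ctrl.get_t(),2),ctrl.get_position().round(4),(ctrl.get_contact_force()).round(1),round(ctrl.get_finger_gap(),3),flush=True)
ctrl.move_straight([x,y,.081],q(a),speed=.09);P('down')
move_gripper(0.0,25);P('grip25')
move_gripper(0.0,50);P('grip50')
ctrl.move_straight([x,y,.086],speed=.03);P('lift5')
ctrl.move_straight([x,y,.19],speed=.1);P('up')
ctrl.move_pose([.4835,-.1953,.19],q(a));ctrl.dwell(.1);P('stand')
w=snap('wrist','w5');s=snap('side','s5')
for z in(.165,.17,.175,.18): print(z,'collar',fitc(s,.4835,-.195,[(.036,z)],0,.01,.001),fitc(w,.4835,-.195,[(.036,z)],1,.01,.001))
print('hole',fitc(s,.4835,-.195,[(.03,.06)],0,.012,.001),fitc(w,.4835,-.195,[(.03,.06)],1,.012,.001))
print([ (np.round(r['centre'],1),round(r['confidence'],2),at_z(s,r['centre'],.06).round(4)) for r in imaging.pinpoint('stand_mouth','side')[:2]])
W=w['pixels'][130:330,220:420]
cv2.imwrite('pics/m5.png',np.hstack([cv2.resize(s['pixels'][90:230,330:450],(430,500)),cv2.resize(W,(370,500))]))
```

```text
down 31.46 [0.5608 0.1681 0.0817] [-0.7 -0.5  0.5] 0.999
grip25 32.0 [0.5602 0.168  0.0812] [-0.8 -0.9  1.5] 0.351
grip50 32.22 [0.5603 0.1681 0.0813] [-2.1 -0.1  4. ] 0.344
lift5 32.53 [0.5593 0.1681 0.0854] [-0.7  0.3 -3.4] 0.347
up 33.73 [0.5597 0.1678 0.1892] [ 0.4  0.9 -5.2] 0.342
stand 35.22 [ 0.4842 -0.1943  0.19  ] [-0.8 -0.2 -3.4] 0.345
0.165 collar [113.5453   0.4835  -0.205 ] [144.9261   0.4835  -0.196 ]
0.17 collar [118.3188   0.4835  -0.199 ] [164.5722   0.4835  -0.195 ]
0.175 collar [123.4422   0.4835  -0.201 ] [174.4682   0.4845  -0.194 ]
0.18 collar [123.7785   0.4835  -0.192 ] [130.7978   0.4835  -0.192 ]
hole [107.7839   0.4835  -0.197 ] [87.3263  0.4845 -0.195 ]
[(array([387.3, 179. ]), 0.78, array([ 0.488 , -0.1957,  0.06  ]))]
```

View pics/m5.png

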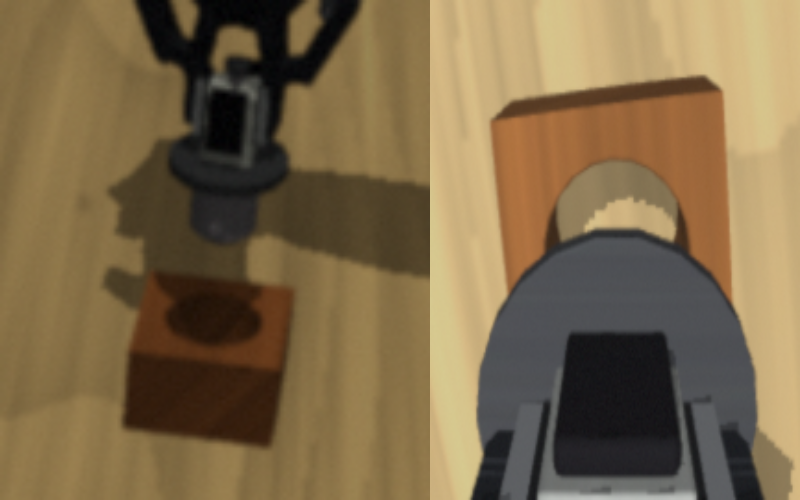

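The gauge hangs upright over the block; in the side crop the collar is at (228,160) and the hole at (213,318), directly below it. Now I'll lower it in.

Run:
```python
from h import *
x,y=.484,-.196
f0=ctrl.get_contact_force();ok=True
def step(z,v):
    ctrl.move_straight([x,y,z],speed=v);f=ctrl.get_contact_force()-f0
    print(round(ctrl.get_t(),2),round(z,4),ctrl.get_position()[2].round(4),f.round(1),flush=True);return f
for z in(.135,.125,.115,.105,.095,.086):
    f=step(z,.07)
    if np.linalg.norm(f)>12: ok=False;break
while ok and z>.073:
    z-=.001;f=step(z,.03)
    if f[2]>3.5: break
if ok:
    move_gripper(1.0);print(ctrl.get_t(),ctrl.get_contact_force())
    ctrl.move_straight([x,y,.20],speed=.15);ctrl.dwell(.3)
    w=snap('wrist','w6');s=snap('side','s6');print(ctrl.get_t(),ctrl.get_position())
    print(fitc(w,x,y,[(.036,.068)],1,.008,.001),fitc(s,x,y,[(.036,.068)],0,.008,.001))
    import pickle;pickle.dump({'wg':w},open('w6.pkl','wb'))
    p=projw(w,[[x,y,.1]],1)[0].astype(int)
    cv2.imwrite('pics/m6.png',np.hstack([cv2.resize(s['pixels'][130:230,340:440],(400,400)),cv2.resize(w['pixels'][p[1]-70:p[1]+70,p[0]-70:p[0]+70],(400,400))]))
```

```text
36.3 0.135 0.1354 [-0.4 -0.4 -0.6]
36.59 0.125 0.1247 [-1.2 -0.4 -1.5]
36.88 0.115 0.1146 [-1.2 -0.6 -0.8]
37.17 0.105 0.1046 [-1.1 -0.  -1. ]
37.47 0.095 0.0946 [-2.  -0.9 -1.5]
37.74 0.086 0.0856 [-1.5 -0.9 -1.1]
37.99 0.085 0.0852 [-0.6 -0.2 -1. ]
38.24 0.084 0.084 [-0.2  0.2 -1. ]
38.49 0.083 0.0829 [-0.4  0.1 -1.3]
38.74 0.082 0.0819 [-0.8 -0.5 -1.5]
38.99 0.081 0.0813 [-1.8 -0.1  1.2]
39.24 0.08 0.0813 [-2.3  1.1 10.3]
39.825 [ 0.19003788 -0.15693074 -0.22450356]
41.175 [ 0.48378829 -0.19591351  0.19958945]
[156.5033   0.484   -0.196 ] [133.8626   0.484   -0.189 ]
```

View pics/m6.png

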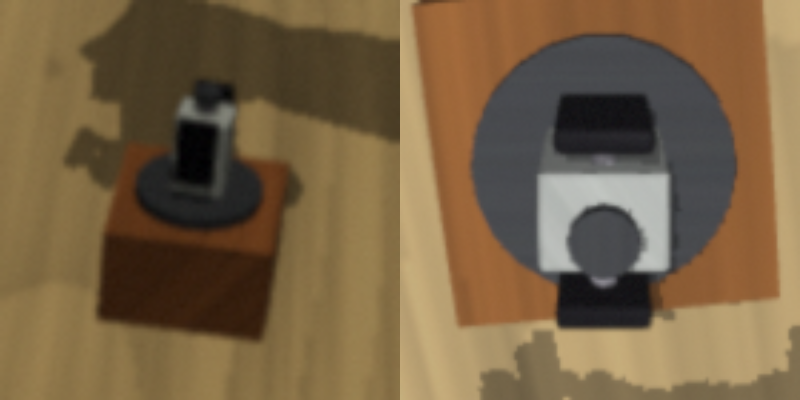

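The gauge stands seated in its block. As a last check, I'll compare the spacing of the pads' top edges while the gauge was in the bore with the spacing now.

```bash
cat > pad.py <<'E'
from h import *
import pickle
for f,x0,y0 in(('w.pkl',.4835,-.1955),('w4.pkl',.560,.168),('w6.pkl',.484,-.196)):
    c=pickle.load(open(f,'rb'))['wg'];G=np.minimum(gradimg(c,.8),300);a=np.radians(-10.5)
    ex=np.array([np.cos(a),np.sin(a)]);ey=np.array([-ex[1],ex[0]]);u=np.linspace(-.009,.009,25)[:,None]
    d=np.arange(.008,.034,.00025);r=[]
    for s in(1,-1):
        pr=[]
        for t in d:
            X=np.c_[np.array([x0,y0])+s*t*ey+u*ex,np.full(25,.121)];p=projw(c,X,1).astype(np.float32)
            pr.append(cv2.remap(cv2.cvtColor(c['pixels'],cv2.COLOR_BGR2GRAY),p[:,:1],p[:,1:],1).mean())
        pr=np.array(pr);g=np.gradient(pr);m=d>.019;k=np.argmax(np.where(m,g,-9));r.append(d[k])
    print(f,np.round(r,4),'span mm',1e3*sum(r))
E
python3 pad.py
```

```text
w.pkl [0.026  0.0253] span mm 51.25000000000003
w4.pkl [0.0315 0.0233] span mm 54.750000000000036
w6.pkl [0.0308 0.0233] span mm 54.000000000000036
```

The -y pad edge is 23.3 mm from the axis both in the bore and now, against 25.3 mm when free. That means the jaws are still drawn in 2 mm, which is the 50 mm bore size. Handing in.

```bash
python3 -c "
from h import *
print(ctrl.get_t());sign_off()"
```

```text
41.175
the job is handed in; nothing more can be done
```

I gauged the hub on the sheet, and the gauge is back in its wooden block, locked at the bore's size, which the camera fit puts at 50 mm. I handed the job in at 41.2 s of the 64 s allowed.

**What I did:**
- **Gauging:** I squeezed the pads and lowered the gauge until the collar touched the hub, at about 9 N with almost no side force. Then I let go so the jaws sprang out.
- **Locking:** I pressed the button through a friction plateau of about 5.5 N until the force climbed to 14 N and the button had almost stopped moving.
- **Returning:** I gripped the plain body across x, lifted the gauge out, and set it on the block with about 10 N.

**Last checks:**
- **Seating:** the last pictures show the gauge upright, with its collar on the block at (0.484, -0.196).
- **Lock held:** the -y pad edge sits 23.3 mm from the axis, the same as in the bore, against 25.3 mm when free. That is 2 mm drawn in, which fits a 50 mm bore.
- **Check that disagreed:** the same measurement on the +y pad gave about 31 mm both times, which is not possible. I took it to be the wrong edge, so it confirms nothing.
- **Limits of the checks:** the pictures cannot show a jaw change much under 0.5 mm. In the side camera the collar's y was about 7 mm off the wrist camera's; I trusted the wrist view.
- **Bystanders:** I kept clear of the tape, wrench and bottle and felt no unexpected contact, but I did not measure their positions again at the end.

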